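Lock a sprung belt tensioner with its pin

TASK

Take the square-headed locking pin from the rack and put it through the hole in the take-up arm of the belt tensioner. Keeping hold of the arm with the pin, swing it gently against its spring until the pin drops into the bore of the locking plate below, seat the pin fully home with its collar down on the arm before you let go, so that the pin alone holds the arm locked. Do not force pin or arm, and leave the round-headed dowel standing in the rack.

Things in the scene. Friction and masses are not known exactly. Their poses are not given: they have to be found in the camera images.
- pin_head (a point): Centre of the SQUARE head (20 x 20 mm, 44 mm tall) of the loose steel locking pin, half-way up the head; grasp it by two opposite faces. z runs up along the pin, x and y are square to the head's faces. The pin's foot lies 64 mm below this point, the underside of its collar 26 mm below, the head's lower end 22 mm below.
- pin_foot (a point): Centre of the foot (lowest end) of the locking pin, 64 mm below the centre of its head.
- pin: The locking pin, 0.12 kg, 86 mm tall, upright; origin at the centre of its foot, z up. From below: round shaft of 12 mm diameter, 38 mm long, its last 3 mm tapering to 8 mm at the foot; round collar, 26 mm diameter, 4 mm thick; square head.
- dowel_head (a point): Centre of the ROUND head (24 mm diameter, 44 mm tall) of the spare dowel that stands in the other hole of the rack; its 15 mm shaft is too thick for the tensioner. To be left in the rack.
- pin_rack: Fixed grey block 50 x 140 x 44 mm (x, y, z); origin at the centre of its underside. Two upright holes, 18 mm wide, 45 mm either side of its centre along its y; locking pin and spare dowel hang in them, collars resting on the block's top, either one in either hole. They lift straight out (at least 40 mm). A tall brush machine stands to the right: come over it from high above.
- tensioner: Belt tensioner bolted to the bench: grey base plate 170 x 160 x 12 mm, a steel locking plate on it (top face 36 mm above the bench), over that an aluminium take-up arm with a grooved wheel at its end. Origin on the arm's pivot axis, at the underside; z up. At swing q (joint takeup_arm) the arm points from the pivot along (-cos(q-0.65), -sin(q-0.65)) in the tensioner's x and y.
- pivot (a point): Centre of the arm's pivot nut, on the pivot axis 58 mm above the bench. 72 mm from this axis the locking plate has one upright bore, 14.5 mm wide with a 2 mm chamfer, 24 mm deep. Plate and bore are clamped at a setting that differs every time: the arm's hole stands over the bore at some swing between 0.35 and 0.95 rad, to be found by feel.
- takeup_hole (a point): Mouth centre of the upright through hole in the arm (14 mm wide, 2 mm chamfer, 16 mm deep), at the arm's top face, 54 mm above the bench, 72 mm from the pivot axis. A pin put through away from the bore stands on the locking plate, collar 20 mm above the arm; over the bore it drops until its collar lies on the arm (head centre 80 mm above the bench).
- takeup_arm (a joint): Swing of the take-up arm about its upright pivot, rad. 0 at rest against its stop; grows counter-clockwise seen from above, up to a stop at 1.05. A spring drives it back to 0: pushing at the hole takes about 2 N at 0 and 6 N at 0.85 rad. It springs back when let go, unless the pin locks it.
Not all that is in view belongs to the job. What is shaped like the pin but yellow is not meant.

How it is judged:
By the outcome, as a careful person would: the job done as asked, in the order asked, and still so for the second after the job is handed in, with the robot touching nothing.
It also fails if it takes over 69 s, if anything falls off the work surface, if the arm or the gripper's body presses on something with over 40 N, if the wrist force passes 120 N, or if a joint passes its speed limit or range.

ROBOT

A 6-joint arm with a two-finger parallel gripper is mounted at the origin on a cart in front of the work surface, level with it; the furniture and walls round the work are solid. World frame = base frame: x ahead of the robot, y to its left, z up, the work surface at z = 0. Lengths are in m, angles in rad, forces in N, time in s.
With the tool pointing down it reaches from about 0.375 to 0.9 m from the base axis. Payload 3.1 kg.
Tool frame: the origin (TCP) lies between the finger pads; the fingertips stand 11 mm ahead of it and the grasp point (between the pads) lies 8 mm behind it; z points along the fingers, y is the direction in which the jaws open and shut (so a half turn about z gives the same grasp; the last joint's range is limited). The gripper opens to 85 mm and grips with 20 to 120 N. Pads are 22 mm wide; open, the fingers measure 114 mm over their backs; the gripper's body (76 mm by 85 mm) begins 54 mm behind the grasp point. The pads swing forward as they close: fully open they stand 13 mm farther back than shut.
Start: joints at [-1.411, 0.527, 1.433, -0, 1.181, -0.178], TCP at [0.208, -0.589, 0.242] pointing down, gripper open.
Joint ranges: [-3.08, 3.08], [-0.75, 2.2], [0.22, 2.44], [-1.43, 4.57], [0, 2.65], [-2.85, 2.85]. Speed limits (rad/s): [2.79, 2.79, 3.14, 3.14, 3.14, 3.14].

INTERFACE

Orientations are given as a unit quaternion [x, y, z, w].
In Python, from station import manip gives the robot as it stands. The module is installed in compiled form; this text tells all that it offers.
- The arm moves only by the tool arm_command, never from a script. Its argument "rows" is a list of rows, each a list of 3 entries, a list of its own where there are three numbers: the shift along the world's x, y, z in mm, then the turn about the world's z in rad, then the closure, from -1 (fully open) to 1 (shut), so that 0 is half open. A call has 1 to 12 rows; each row shifts and turns the commanded pose from where the row before left it; what a row does not reach is not made up. A row lasts 1/8 s, in which the tool goes at most 62.5 mm and 10.7 degrees, less where a joint would pass 70% of its speed; a pose out of reach is approached as far as the arm can. A call with a gripper value outside its range is refused whole. The fingers move at their own pace and stop on an object; "squeeze" is the grip in N (left out, the last holds). Time passes only in rows, so rows that do not move let the fingers close. It gives the time, the measured TCP pose, the force and the opening at its end, in the units of the state.
- manip.sense(): the state, without advancing time (a new reading comes with each control period).
- manip.snapshot(name): name is "scene" or "top" or "wrist"; returns the picture (420x560x3 uint8, blue, green, red); there is no depth.
- manip.get_calibration(name): a dict with "fovy" (degrees; the focal length in pixels is half the picture's height over the tangent of half this angle, whatever the lens; pixels are square), "cx", "cy" (the principal point, pixels), "R" (3x3) and "t" (3): a world point X has camera coordinates R X + t. Camera axes: x right, y down, z forward; pixel columns grow to the right and rows downward; lengths in m; the calibration is good to about 2 mm. A picture is of the moment at which its call begins: read the wrist's pose just before it. get_calibration takes no time and is no camera call; for the wrist camera it gives the pose at the moment of the call.
- manip.sign_off(): hands the job in, once; it reports no verdict.
The state is a dict: "t": time; "q": joint angles; "qd": joint speeds; "tau": joint torques, N m; "tcp_pos": TCP position; "tool_rot": TCP orientation; "force": force on the tool from outside, world axes, zero at the start; "ft_torque": the same for the moment, N m; "finger_gap": opening from 0.0 (shut) to 1.0 (fully open).
Only numpy, scipy, OpenCV 4.12 (cv2) and the standard library are available. Lean on these libraries where they do the work, as an engineer would, in place of code of your own. Each camera call takes 0.05 s, during which the arm holds its last target.

## Working session

There is one attempt and no reset: what is moved stays moved. The work goes in short steps, Python scripts to look and compute and a tool call to move; the robot and the scene stay as the last step left them, time stands still between calls to the robot, and variables do not carry over. Pictures are saved under pics/ and viewed, and the job is handed in when it is done.

Besides the shell and the picture viewer there is one more tool, called after "Request:" in YAML: its name, and indented under it one key for each argument. arm_command: Moves the arm, as the interface text tells. Its arguments: {"type":"object","properties":{"rows":{"type":"array","items":{"type":"array"}},"squeeze":{"type":"number"}},"required":["rows"]}

```bash
mkdir -p pics; python3 - <<'E'
from station import manip
import cv2
print(manip.sense())
for n in ["scene","top","wrist"]:
    im=manip.snapshot(n); cv2.imwrite(f"pics/{n}0.png",im); print(n,manip.get_calibration(n))
E
```

```text
{'t': 0.0, 'q': array([-1.41054826e+00,  5.28468854e-01,  1.43389370e+00,  1.32607515e-05,
        1.18138354e+00, -1.78498091e-01]), 'qd': array([-0.00114484, -0.00103964, -0.00065947, -0.00024434,  0.00028197,
       -0.00038429]), 'tau': array([ 2.35970577e-05, -4.42355382e+01, -1.78029281e+01, -9.57475004e-05,
        8.43898393e-03,  6.19093555e-06]), 'tcp_pos': array([ 0.20761203, -0.58878615,  0.24133467]), 'tool_rot': array([ 9.85690491e-01,  1.68561847e-01,  1.59559199e-05, -1.07661585e-03]), 'force': array([-0.06077036, -0.24353307, -0.6252049 ]), 'ft_torque': array([0.02481759, 0.00761411, 0.04130395]), 'finger_gap': 1.0008012719237493}
scene {'fovy': 52.910401438313016, 'cx': 280.766778785486, 'cy': 207.15541853205724, 'R': array([[-0.714352  , -0.69977022,  0.00478083],
       [-0.3871357 ,  0.3894932 , -0.83571586],
       [ 0.58294697, -0.59884613, -0.54914128]]), 't': array([0.44041516, 0.21773297, 0.60198286])}
top {'fovy': 48.550461257622416, 'cx': 288.3324011663511, 'cy': 200.28989731487974, 'R': array([[ 0.00176794, -0.99985748,  0.01678944],
       [-0.99895569, -0.00253238, -0.04561934],
       [ 0.04565536, -0.01669125, -0.9988178 ]]), 't': array([0.05928575, 0.5408571 , 1.00498356])}
wrist {'fovy': 66.46053216053261, 'cx': 279.74297260475663, 'cy': 207.63421768017224, 'R': array([[ 0.33236763, -0.94314849, -0.00163776],
       [-0.90477727, -0.31933485,  0.28178598],
       [-0.26628902, -0.09217473, -0.95947589]]), 't': array([-0.62403754, -0.03641972,  0.37921892])}
```

View pics/scene0.png

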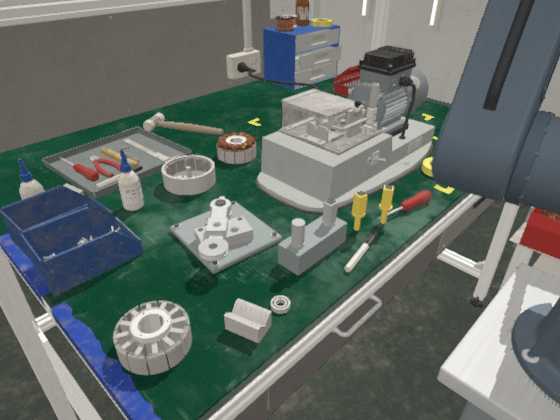

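View pics/top0.png

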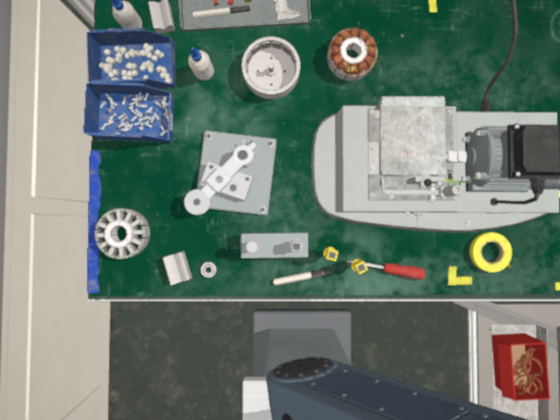

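View pics/wrist0.png

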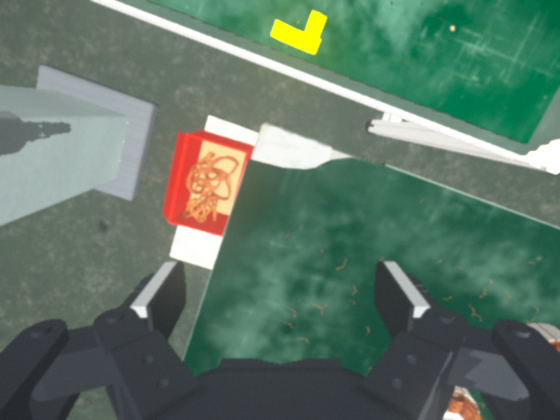

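```bash
cat > h.py <<'E'
import numpy as np, cv2
from station import manip
def ray(c,u,v):
    f=210/np.tan(np.radians(c['fovy'])/2)
    d=np.array([(u-c['cx'])/f,(v-c['cy'])/f,1]); R=c['R']
    return -R.T@c['t'], R.T@d
def onz(c,u,v,z):
    o,d=ray(c,u,v); return o+d*(z-o[2])/d[2]
def proj(c,X):
    f=210/np.tan(np.radians(c['fovy'])/2)
    p=c['R']@np.array(X)+c['t']; return p[:2]/p[2]*f+[c['cx'],c['cy']]
E
python3 - <<'E'
import cv2
a=cv2.imread('pics/top0.png'); s=cv2.imread('pics/scene0.png')
cv2.imwrite('pics/top0z.png',cv2.resize(a[120:270,180:340],None,fx=5,fy=4,interpolation=2)[:600] if 0 else cv2.resize(a[120:270,180:340],None,fx=4,fy=4,interpolation=2))
cv2.imwrite('pics/scene0z.png',cv2.resize(s[185:285,160:360],None,fx=4,fy=4,interpolation=2))
E
```

```text
(no output)
```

View pics/top0z.png

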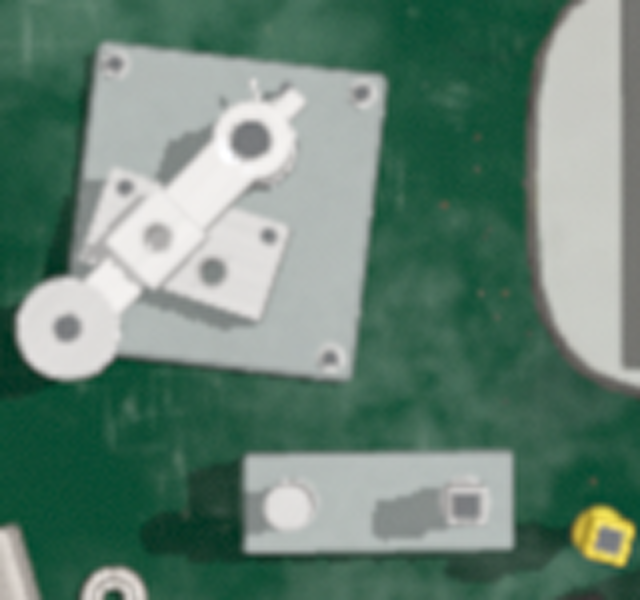

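View pics/scene0z.png

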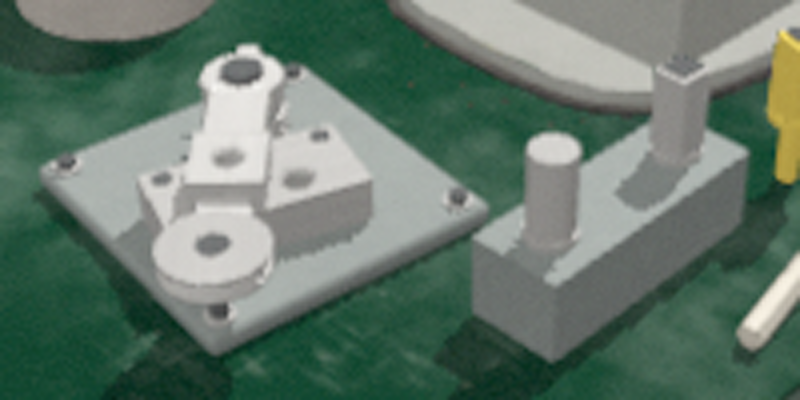

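```bash
python3 - <<'E'
from h import *
c=manip.get_calibration('top'); s=manip.get_calibration('scene')
def T(x,y,z): return onz(c,180+(x-1.5)/4,120+(y-1.5)/4,z)
def S(x,y,z): return onz(s,160+(x-1.5)/4,185+(y-1.5)/4,z)
piv=T(249,140,.058); hole=T(158,237,.054); bore=T(212,270,.036)
pin=T(466,505,.0+.044+.004+.044); dow=T(287,507,.092)
print('piv',piv,S(241,70,.058));print('hole',hole,S(229,156,.054));print('bore',bore,S(300,178,.036))
print('pin',pin,S(684,66,.092));print('dow',dow,S(553,147,.092))
for P in((244,455),(513,452),(514,549),(244,553)):print('rack',T(*P,.044))
for P in((100,43),(386,75),(350,380)):print('base',T(*P,.012))
for h,b,p in((hole,bore,piv),):
  print(np.linalg.norm((h-p)[:2]),np.linalg.norm((b-p)[:2]),[np.degrees(np.arctan2(*(k-p)[1::-1])) for k in(h,b)])
# head top edge orientation
E
```

```text
piv [0.6339282  0.15851593 0.058     ] [0.6267558  0.16274692 0.058     ]
hole [0.58328691 0.20605413 0.054     ] [0.577684   0.20954971 0.054     ]
bore [0.56739747 0.17959127 0.036     ] [0.56058421 0.18231948 0.036     ]
pin [0.4457015  0.04601623 0.092     ] [0.44102999 0.04813808 0.092     ]
dow [0.44462492 0.13553941 0.092     ] [0.4401911  0.13863256 0.092     ]
rack [0.46931523 0.16126119 0.044     ]
rack [0.47108408 0.01963677 0.044     ]
rack [0.4201605  0.01911777 0.044     ]
rack [0.41799961 0.16093095 0.044     ]
base [0.69365682 0.24422035 0.012     ]
base [0.6767466  0.08750096 0.012     ]
base [0.50933992 0.10660716 0.012     ]
0.06945804963905804 0.06978902825197837 [np.float64(136.81030671919137), np.float64(162.42304227541064)]
```

Request:
arm_command:
  rows:
    - [[0,0,55],0,-1]
    - [[0,0,55],0,-1]
    - [[0,0,50],0,-1]
    - [[20,54,0],0.17,-1]
    - [[20,54,0],0.17,-1]
    - [[20,54,0],0.17,-1]
    - [[20,54,0],0.17,-1]
    - [[20,54,0],0.17,-1]
    - [[20,54,0],0.17,-1]
    - [[20,54,0],0.17,-1]
    - [[20,54,0],0.05,-1]
    - [[25,54,0],0,-1]

```text
t: 1.65
tcp_pos: [0.3928, -0.1016, 0.4024]
tool_rot: [0.704, 0.71, 0.0, 0.0]
force: [1.0, -1.1, -0.0]
finger_gap: 0.997
```

Request:
arm_command:
  rows:
    - [[25,50,-10],0,-1]
    - [[25,50,-20],0,-1]
    - [[25,50,-25],0,-1]
    - [[20,50,-25],0,-1]
    - [[0,0,0],0,-1]

```text
t: 2.28
tcp_pos: [0.4869, 0.0996, 0.3198]
tool_rot: [0.702, 0.712, -0.002, -0.002]
force: [-0.5, 0.0, 0.1]
finger_gap: 1.002
```

```bash
python3 - <<'E'
from h import *
import pickle
c=manip.get_calibration('wrist'); s=manip.sense(); im=manip.snapshot('wrist')
pickle.dump((c,s),open('w1.pkl','wb')); cv2.imwrite('pics/w1.png',im); print(s['tcp_pos'],s['q'])
E
```

```text
[0.48687698 0.09959273 0.31984287] [-2.38733831e-02  2.63764353e-01  1.64139826e+00  6.90341235e-04
  1.24169183e+00 -3.76849163e-02]
```

View pics/w1.png

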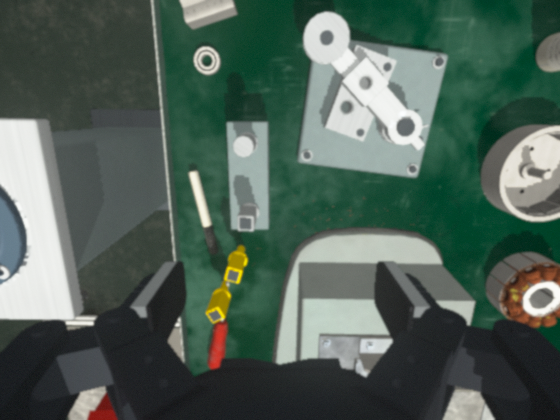

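```bash
python3 - <<'E'
from h import *
im=cv2.imread('pics/w1.png')
cv2.imwrite('pics/w1a.png',cv2.resize(im[0:190,290:460],None,fx=4,fy=4,interpolation=2)[:600])
cv2.imwrite('pics/w1b.png',cv2.resize(im[110:250,200:300],None,fx=4,fy=4,interpolation=2))
E
```

```text
(no output)
```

View pics/w1a.png

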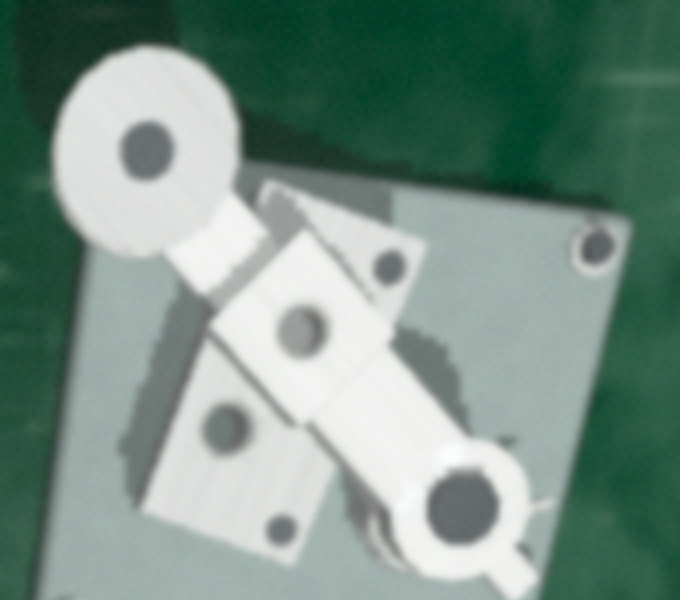

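View pics/w1b.png

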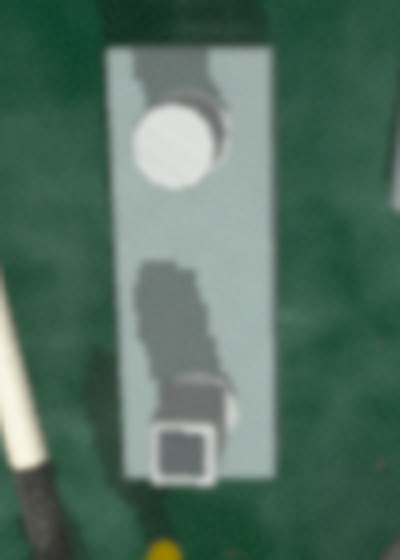

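```bash
python3 - <<'E'
from h import *
import pickle
c,s=pickle.load(open('w1.pkl','rb')); t=manip.get_calibration('top'); sc=manip.get_calibration('scene')
A=lambda x,y,z:onz(c,290+(x-1.5)/4,(y-1.5)/4,z)
B=lambda x,y,z:onz(c,200+(x-1.5)/4,110+(y-1.5)/4,z)
piv=A(462,508,.058);hole=A(302,331,.054);bore=A(227,428,.036)
print(piv,hole,bore,B(184,453,.092),B(174,146,.092))
for P in((105,47),(274,47),(275,476),(124,478)):print('rack',B(*P,.044))
d=lambda h,p:(np.linalg.norm((h-p)[:2]),np.degrees(np.arctan2(*(h-p)[1::-1])))
print(d(hole,piv),d(bore,piv))
# triangulations top x scene x wrist
def tri(*rs):
    M=0;b=0
    for o,dd in rs:
        dd=dd/np.linalg.norm(dd);P=np.eye(3)-np.outer(dd,dd);M=M+P;b=b+P@o
    return np.linalg.solve(M,b)
T=lambda x,y:ray(t,180+(x-1.5)/4,120+(y-1.5)/4); S=lambda x,y:ray(sc,160+(x-1.5)/4,185+(y-1.5)/4)
W=lambda x,y:ray(c,290+(x-1.5)/4,(y-1.5)/4); V=lambda x,y:ray(c,200+(x-1.5)/4,110+(y-1.5)/4)
print('hole',tri(T(158,237),S(229,156),W(302,331)))
print('pin',tri(T(466,505),S(684,66),V(184,453)))
print('piv',tri(T(249,140),S(241,70),W(462,508)))
print('bore',tri(T(212,270),S(300,178),W(227,428)))
print('wheel',tri(T(67,327),S(213,245),W(147,150)))
E
```

```text
[0.63397779 0.15841668 0.058     ] [0.58309815 0.2072793  0.054     ] [0.56682167 0.18062364 0.036     ] [0.44611934 0.04638463 0.092     ] [0.44482589 0.13616997 0.092     ]
rack [0.41862017 0.1611778  0.044     ]
rack [0.4705312  0.16188841 0.044     ]
rack [0.47134064 0.02193844 0.044     ]
rack [0.42028959 0.02044304 0.044     ]
(np.float64(0.07054284743369268), np.float64(136.15849361641162)) (np.float64(0.07073255216914753), np.float64(161.70214953105966))
hole [0.58349568 0.20673317 0.04983985]
pin [0.44507716 0.04507903 0.08870632]
piv [0.63480943 0.15823746 0.0527798 ]
bore [0.56704238 0.17968573 0.03146794]
wheel [0.53571591 0.25369115 0.05015974]
```

Request:
arm_command:
  rows:
    - [[-21,-27,-30],0,-1]
    - [[-20,-26,-45],0,-1]
    - [[0,0,-55],0,-1]
    - [[0,0,-50],0,-1]
    - [[0,0,-40],0,-1]
    - [[0,0,-24],0,-1]
    - [[0,0,-10],0,-1]
    - [[0,0,0],0,-1]
  squeeze: 40

```text
t: 3.32
tcp_pos: [0.4471, 0.0427, 0.0686]
tool_rot: [0.705, 0.71, 0.0, 0.0]
force: [-0.4, 0.6, -0.4]
finger_gap: 0.996
```

```bash
python3 - <<'E'
from h import *
s=manip.sense();print(s['tcp_pos'],s['force']);cv2.imwrite('pics/w2.png',manip.snapshot('wrist'))
E
```

```text
[0.44706219 0.0427147  0.06861546] [-0.41509031  0.56932197 -0.44195951]
```

View pics/w2.png

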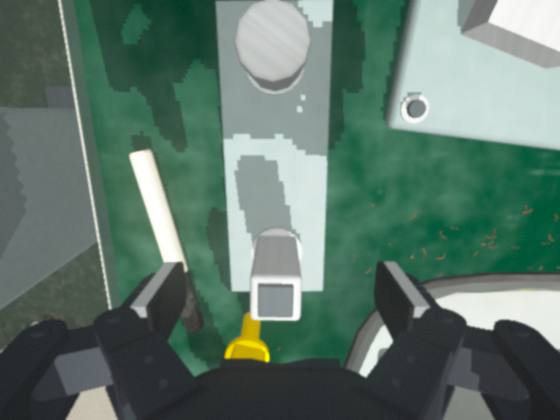

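```bash
python3 - <<'E'
from h import *
c=manip.get_calibration('wrist');print(onz(c,275.5,299.5,.092),manip.sense()['tcp_pos'])
for p in((253,282),(299,282),(301,317),(251,320)):print(onz(c,*p,.092))
E
```

```text
[0.4456734  0.04589372 0.092     ] [0.44738151 0.04290449 0.06908066]
[0.43712025 0.05339884 0.092     ]
[0.45455709 0.0535014  0.092     ]
[0.45571448 0.03812352 0.092     ]
[0.43605759 0.03664465 0.092     ]
```

Request:
arm_command:
  rows:
    - [[-1.5,3,-2.5],0,-1]
    - [[0,0,0],0,-1]
    - [[0,0,0],0,1]
    - [[0,0,0],0,1]
    - [[0,0,0],0,1]
    - [[0,0,0],0,1]
    - [[0,0,0],0,1]
    - [[0,0,0],0,1]
  squeeze: 40

```text
t: 4.38
tcp_pos: [0.4453, 0.0466, 0.0659]
tool_rot: [0.704, 0.71, 0.0, 0.0]
force: [-0.3, -0.6, 3.0]
finger_gap: 0.229
```

Request:
arm_command:
  rows:
    - [[0,0,10],0,1]
    - [[0,0,30],0,1]
    - [[0,0,40],0,1]
    - [[0,0,24],0,1]
    - [[28,32,0],0,1]
    - [[35,41,0],0,1]
    - [[35,41,0],0,1]
    - [[28,32,0],0,1]
    - [[12,15,0],0,1]
    - [[0,0,0],0,1]
    - [[0,0,0],0,1]

```text
t: 5.75
tcp_pos: [0.5819, 0.2069, 0.1696]
tool_rot: [0.704, 0.71, -0.001, -0.001]
force: [-0.8, 0.7, -0.6]
finger_gap: 0.228
```

```bash
python3 - <<'E'
from h import *
import pickle
c=manip.get_calibration('wrist');s=manip.sense();print(s['tcp_pos'],s['force']);cv2.imwrite('pics/w3.png',manip.snapshot('wrist'));cv2.imwrite('pics/t3.png',cv2.resize(manip.snapshot('top')[100:260,170:330],None,fx=3.7,fy=3.7))
cv2.imwrite('pics/s3.png',cv2.resize(manip.snapshot('scene')[150:285,140:340],None,fx=4,fy=4,interpolation=2))
pickle.dump((c,s),open('w3.pkl','wb'))
E
```

```text
[0.58193946 0.20686107 0.16959241] [-0.84267492  0.6645706  -0.57238996]
```

View pics/w3.png

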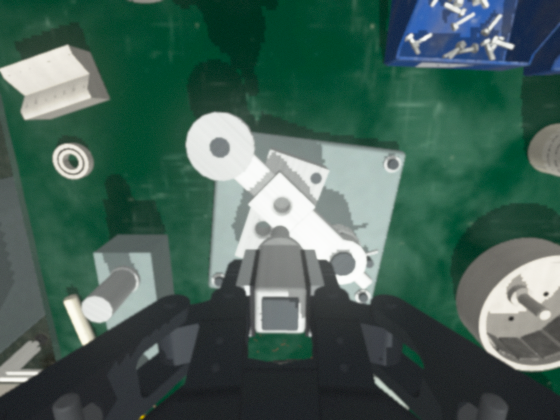

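View pics/s3.png

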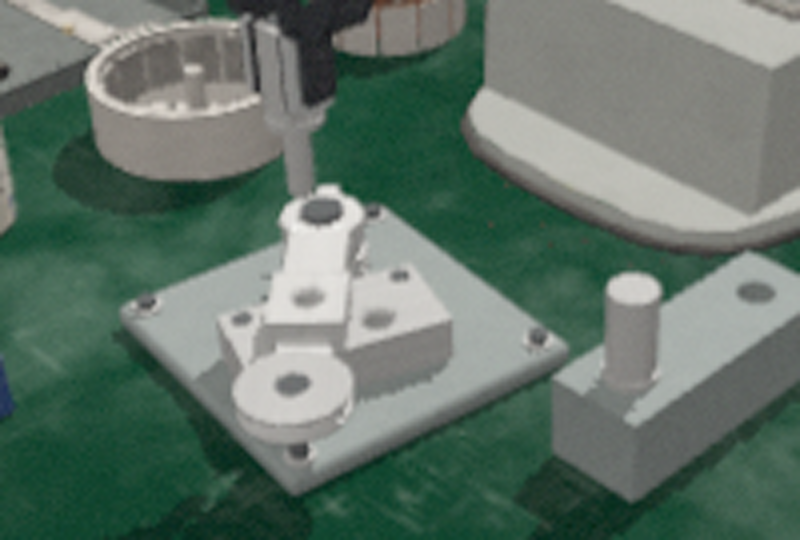

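```bash
python3 - <<'E'
from h import *
im=cv2.imread('pics/w3.png')
cv2.imwrite('pics/w3a.png',cv2.resize(im[160:340,200:380],None,fx=3.3,fy=3.3,interpolation=2))
E
```

```text
(no output)
```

View pics/w3a.png

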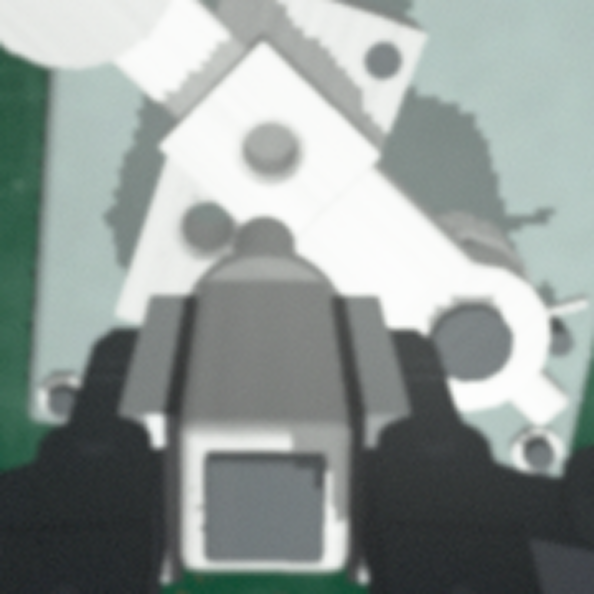

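```bash
python3 - <<'E'
from h import *
import pickle
c,s=pickle.load(open('w3.pkl','rb'))
A=lambda x,y,z:onz(c,200+(x-1.15)/3.3,160+(y-1.15)/3.3,z)
zf=s['tcp_pos'][2]-.060
print('hole',A(272,150,.054),'piv',A(472,341,.058),'bore',A(208,227,.036))
print('head',A(266,498,zf+.086),'footfar',A(265,217,zf),A(265,217,zf+.003), s['tcp_pos'],zf)
print('collar l/r', A(197,285,zf+.042),A(333,285,zf+.042))
for p in((185,430),(350,430),(345,572),(183,570)):print(A(*p,zf+.086))
E
```

```text
hole [0.58365832 0.20803819 0.054     ] piv [0.63460062 0.15945689 0.058     ] bore [0.56697594 0.18139661 0.036     ]
head [0.58217615 0.20706309 0.19559241] footfar [0.58197445 0.21059715 0.10959241] [0.58196781 0.21166721 0.11259241] [0.58193946 0.20686107 0.16959241] 0.10959240667378875
collar l/r [0.57158457 0.2144807  0.15159241] [0.59235496 0.21465678 0.15159241]
[0.57299025 0.21579524 0.19559241]
[0.59154988 0.21595664 0.19559241]
[0.59154346 0.19712723 0.19559241]
[0.572508   0.19723422 0.19559241]
```

Request:
arm_command:
  rows:
    - [[1.5,1,-20],0,1]
    - [[0,0,-22],0,1]
    - [[0,0,-8],0,1]
    - [[0,0,-3],0,1]
    - [[0,0,-3],0,1]
    - [[0,0,0],0,1]

```text
t: 6.65
tcp_pos: [0.585, 0.2086, 0.1142]
tool_rot: [0.704, 0.71, 0.0, 0.0]
force: [0.1, -0.2, -0.9]
finger_gap: 0.233
```

```bash
python3 - <<'E'
from h import *
c=manip.get_calibration('wrist');s=manip.sense();print(s['tcp_pos'],s['force']);im=manip.snapshot('wrist')
cv2.imwrite('pics/w4.png',cv2.resize(im[160:340,180:400],None,fx=3.3,fy=3.3,interpolation=2))
cv2.imwrite('pics/s4.png',cv2.resize(manip.snapshot('scene')[150:285,140:340],None,fx=4,fy=4,interpolation=2))
E
```

```text
[0.58497878 0.20855247 0.11424193] [ 0.0963669  -0.20171944 -0.86859947]
```

View pics/w4.png

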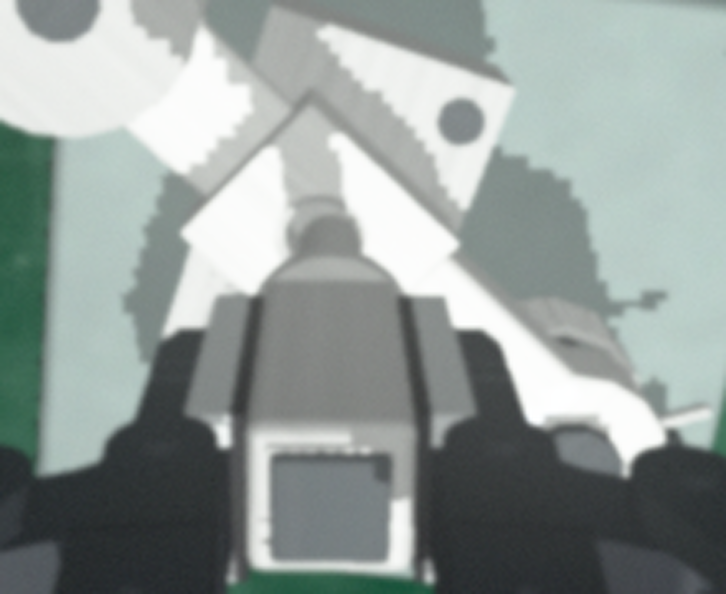

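View pics/s4.png

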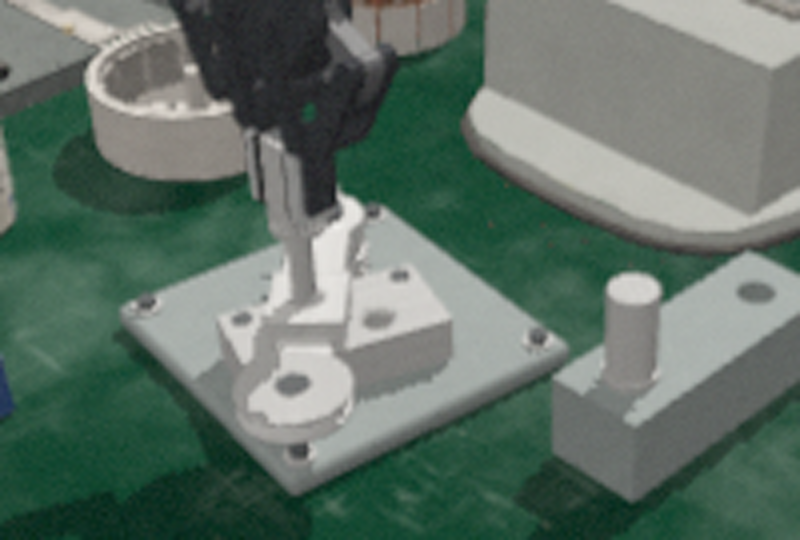

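Request:
arm_command:
  rows:
    - [[-1.5,-0.5,0],0,1]
    - [[0,0,-2],0,1]
    - [[0,0,-2],0,1]
    - [[0,0,-2],0,1]
    - [[0,0,0],0,1]

```text
t: 7.38
tcp_pos: [0.5831, 0.208, 0.1075]
tool_rot: [0.704, 0.71, -0.0, -0.0]
force: [0.8, 0.2, -1.4]
finger_gap: 0.231
```

Request:
arm_command:
  rows:
    - [[0,0,-2],0,1]
    - [[0,0,-2],0,1]
    - [[0,0,-2],0,1]
    - [[0,0,-2],0,1]
    - [[0,0,0],0,1]

```text
t: 8.0
tcp_pos: [0.5831, 0.208, 0.0996]
tool_rot: [0.704, 0.71, -0.0, -0.0]
force: [-0.3, 0.2, -1.4]
finger_gap: 0.228
```

```bash
python3 - <<'E'
from h import *
c=manip.get_calibration('wrist');s=manip.sense();print(s['tcp_pos'],s['force'],s['ft_torque']);im=manip.snapshot('wrist')
cv2.imwrite('pics/w5.png',cv2.resize(im[130:340,160:400],None,fx=2.8,fy=2.8,interpolation=2))
E
```

```text
[0.58308415 0.20801642 0.09957258] [-0.29641525  0.2022659  -1.42496894] [ 0.05259817 -0.04928358  0.00122969]
```

View pics/w5.png

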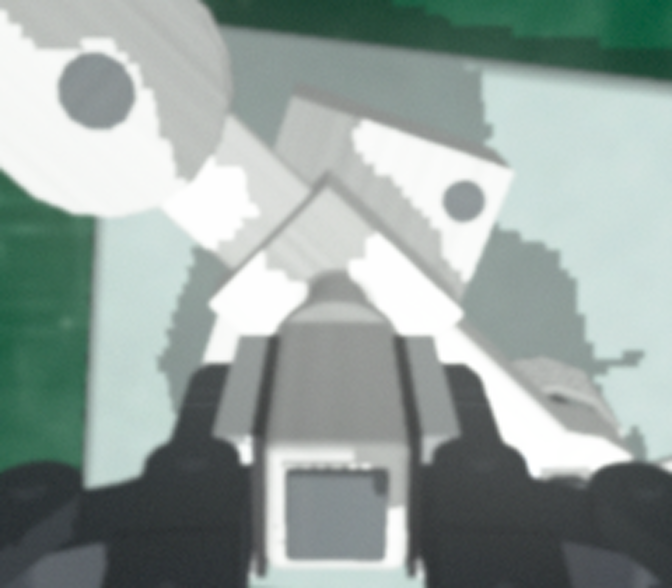

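Request:
arm_command:
  rows:
    - [[0,0,-1.5],0,1]
    - [[0,0,0],0,1]
    - [[-1.5,-1.7,0],0,1]
    - [[-1.5,-1.7,0],0,1]
    - [[-1.4,-1.7,0],0,1]
    - [[-1.4,-1.8,0],0,1]
    - [[-1.3,-1.8,0],0,1]
    - [[-1.3,-1.9,0],0,1]
    - [[0,0,0],0,1]

```text
t: 9.18
tcp_pos: [0.5748, 0.1973, 0.0985]
tool_rot: [0.704, 0.71, 0.0, 0.0]
force: [1.5, 3.0, -0.9]
finger_gap: 0.231
```

Request:
arm_command:
  rows:
    - [[-1.2,-1.9,0],0,1]
    - [[-1.1,-2.0,0],0,1]
    - [[-1.1,-2.0,0],0,1]
    - [[-1.0,-2.0,0],0,1]
    - [[-0.9,-2.0,0],0,1]
    - [[-0.9,-2.1,0],0,1]
    - [[-0.8,-2.1,0],0,1]
    - [[0,0,0],0,1]
    - [[0,0,0],0,1]

```text
t: 10.3
tcp_pos: [0.5678, 0.1833, 0.0983]
tool_rot: [0.704, 0.71, -0.0, -0.0]
force: [1.8, 3.2, -0.6]
finger_gap: 0.225
```

```bash
python3 - <<'E'
from h import *
c=manip.get_calibration('wrist');s=manip.sense();print(s['tcp_pos'],s['force'],s['ft_torque']);im=manip.snapshot('wrist')
cv2.imwrite('pics/w6.png',cv2.resize(im[130:340,160:400],None,fx=2.8,fy=2.8,interpolation=2))
cv2.imwrite('pics/s6.png',cv2.resize(manip.snapshot('scene')[150:285,140:340],None,fx=4,fy=4,interpolation=2))
E
```

```text
[0.56776007 0.18333948 0.09827892] [ 1.84946318  3.22570544 -0.55071183] [ 0.6653245  -0.37805131  0.00432668]
```

View pics/w6.png

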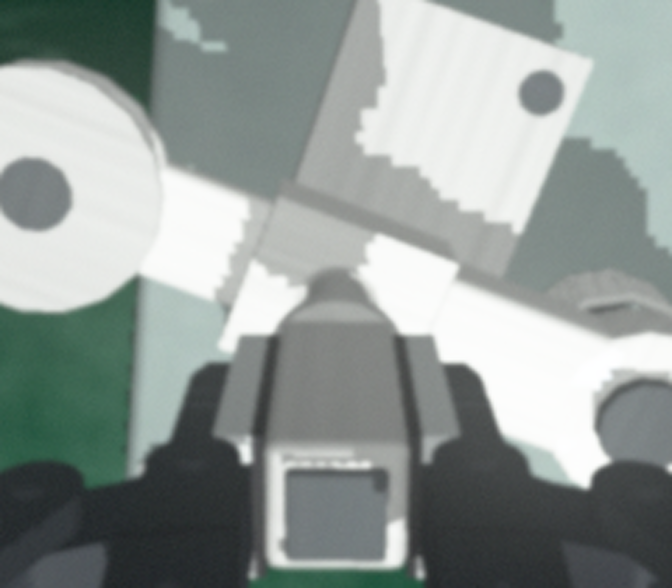

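View pics/s6.png

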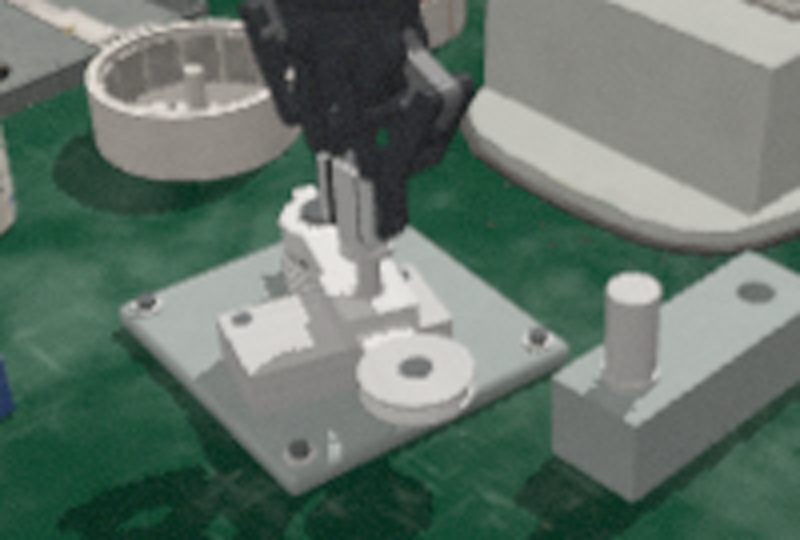

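Request:
arm_command:
  rows:
    - [[-0.6,-1.6,0],0,1]
    - [[0,0,0],0,1]
    - [[0,0,-1],0,1]
    - [[0,0,-1],0,1]
    - [[0,0,-1],0,1]
    - [[0,0,0],0,1]

```text
t: 11.15
tcp_pos: [0.5671, 0.1818, 0.0952]
tool_rot: [0.704, 0.71, -0.0, -0.0]
force: [0.7, 3.4, -0.1]
finger_gap: 0.228
```

Request:
arm_command:
  rows:
    - [[0,0,-1],0,1]
    - [[0,0,-1],0,1]
    - [[0,0,0],0,1]

```text
t: 11.52
tcp_pos: [0.5671, 0.1818, 0.0931]
tool_rot: [0.704, 0.71, -0.0, -0.0]
force: [0.9, 3.9, -0.2]
finger_gap: 0.224
```

Request:
arm_command:
  rows:
    - [[0,0,-1],0,1]
    - [[0,0,-1],0,1]
    - [[0,0,-1],0,1]
    - [[0,0,0],0,1]

```text
t: 12.02
tcp_pos: [0.5672, 0.1818, 0.0901]
tool_rot: [0.704, 0.71, -0.0, -0.0]
force: [1.0, 3.2, 1.1]
finger_gap: 0.228
```

Request:
arm_command:
  rows:
    - [[0,0,-1.5],0,1]
    - [[0,0,-1.5],0,1]
    - [[0,0,-1.5],0,1]
    - [[0,0,-1.5],0,1]
    - [[0,0,0],0,1]

```text
t: 12.65
tcp_pos: [0.5671, 0.1817, 0.084]
tool_rot: [0.704, 0.71, -0.0, -0.0]
force: [0.3, 3.9, 0.4]
finger_gap: 0.226
```

Request:
arm_command:
  rows:
    - [[0,0,-1.5],0,1]
    - [[0,0,-1.5],0,1]
    - [[0,0,-1.5],0,1]
    - [[0,0,-1.5],0,1]
    - [[0,0,0],0,1]

```text
t: 13.28
tcp_pos: [0.5672, 0.1817, 0.0781]
tool_rot: [0.704, 0.71, -0.0, -0.0]
force: [1.1, 4.4, 0.4]
finger_gap: 0.227
```

Request:
arm_command:
  rows:
    - [[0,0,-1],0,1]
    - [[0,0,-0.7],0,1]
    - [[0,0,0],0,1]

```text
t: 13.65
tcp_pos: [0.5672, 0.1818, 0.0765]
tool_rot: [0.704, 0.71, -0.0, -0.0]
force: [-0.2, 5.0, -0.1]
finger_gap: 0.232
```

Request:
arm_command:
  rows:
    - [[0,0,-0.5],0,1]
    - [[0,0,-0.5],0,1]
    - [[0,0,0],0,1]

```text
t: 14.02
tcp_pos: [0.5672, 0.1818, 0.0759]
tool_rot: [0.704, 0.71, 0.0, 0.0]
force: [-1.4, 4.1, 4.2]
finger_gap: 0.233
```

Request:
arm_command:
  rows:
    - [[0,0,-0.4],0,1]
    - [[0,0,0],0,1]

```text
t: 14.28
tcp_pos: [0.5673, 0.1818, 0.0759]
tool_rot: [0.704, 0.71, 0.0, 0.0]
force: [-2.0, 3.4, 7.2]
finger_gap: 0.228
```

```bash
python3 - <<'E'
from h import *
s=manip.sense();print(s['tcp_pos'],s['force'],s['ft_torque']);im=manip.snapshot('wrist')
cv2.imwrite('pics/w7.png',cv2.resize(im[130:340,160:400],None,fx=2.8,fy=2.8,interpolation=2))
cv2.imwrite('pics/s7.png',cv2.resize(manip.snapshot('scene')[150:285,140:340],None,fx=4,fy=4,interpolation=2))
E
```

```text
[0.56727143 0.18182971 0.07592288] [-2.00023699  3.41407553  7.24251807] [ 0.77485436  0.21321029 -0.00993322]
```

View pics/w7.png

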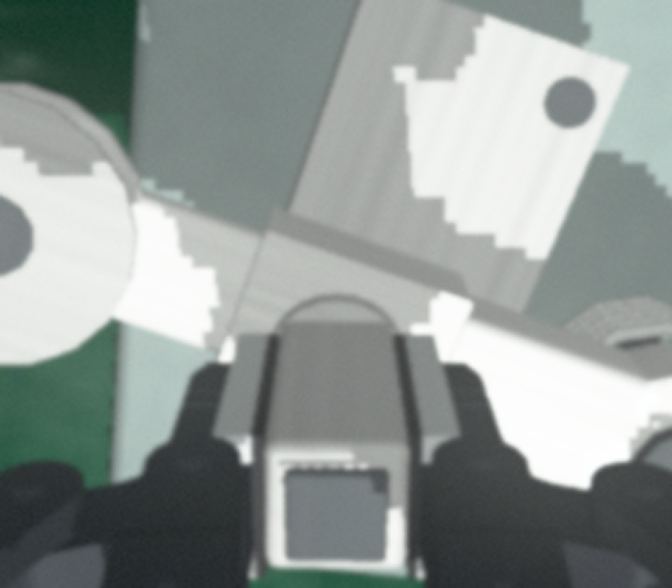

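View pics/s7.png

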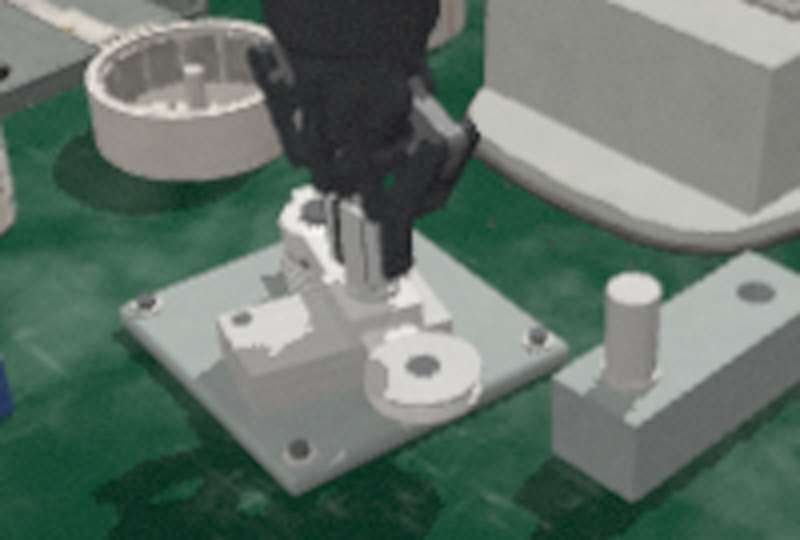

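Request:
arm_command:
  rows:
    - [[0.2,0.5,0.4],0,1]
    - [[0,0,0],0,1]
    - [[0,0,0],0,0.3]
    - [[0,0,0],0,0.1]
    - [[0,0,0],0,-0.1]
    - [[0,0,0],0,-0.1]
    - [[0,0,0],0,-0.1]

```text
t: 15.25
tcp_pos: [0.5674, 0.1822, 0.0755]
tool_rot: [0.704, 0.71, -0.0, -0.0]
force: [0.9, 0.1, -0.5]
finger_gap: 0.555
```

Request:
arm_command:
  rows:
    - [[0,0,10],0,-0.1]
    - [[0,0,30],0,-0.1]
    - [[0,0,50],0,-0.1]
    - [[0,0,50],0,-0.1]
    - [[-40,-20,20],0,-0.1]
    - [[-40,-20,0],0,-0.1]
    - [[0,0,0],0,-0.1]

```text
t: 16.12
tcp_pos: [0.4837, 0.1416, 0.2364]
tool_rot: [0.705, 0.71, -0.001, -0.001]
force: [-0.6, -0.1, 0.1]
finger_gap: 0.547
```

```bash
python3 - <<'E'
from h import *
import pickle
c=manip.get_calibration('wrist');s=manip.sense();print(s['tcp_pos'],s['force'],s['t']);im=manip.snapshot('wrist');cv2.imwrite('pics/w8.png',im)
pickle.dump((c,s),open('w8.pkl','wb'))
cv2.imwrite('pics/s8.png',cv2.resize(manip.snapshot('scene')[150:285,140:340],None,fx=4,fy=4,interpolation=2))
E
```

```text
[0.48365039 0.14156549 0.23640853] [-0.57128629 -0.09859323  0.12693453] 16.125
```

View pics/w8.png

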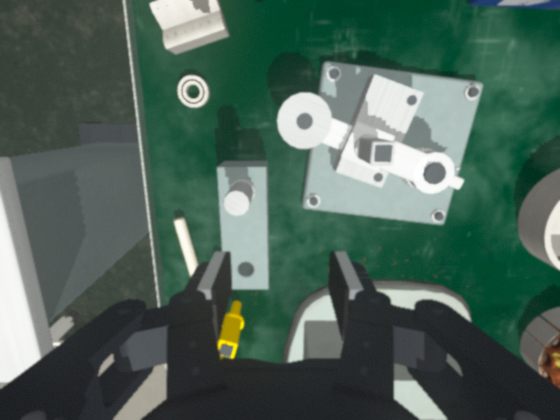

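View pics/s8.png

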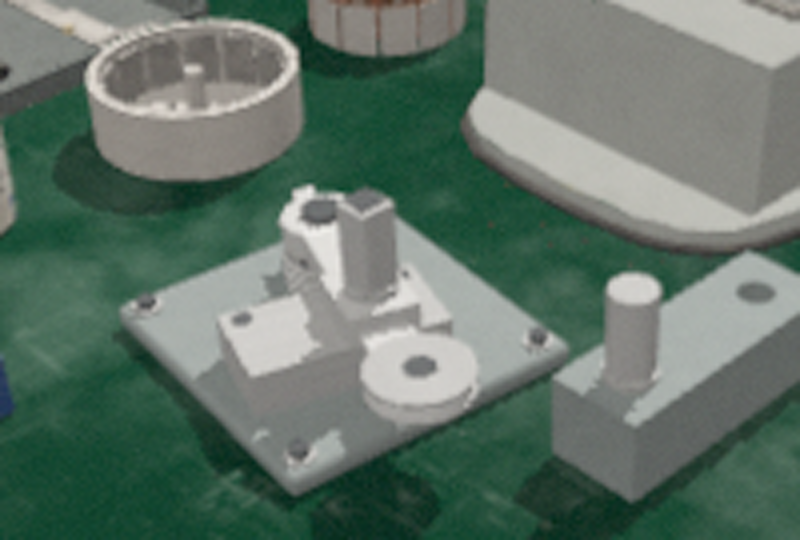

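Request:
arm_command:
  rows:
    - [[0,0,0],0,-0.1]
    - [[0,0,0],0,-0.1]
    - [[0,0,0],0,-0.1]
    - [[0,0,0],0,-0.1]
    - [[0,0,0],0,-0.1]
    - [[0,0,0],0,-0.1]
    - [[0,0,0],0,-0.1]
    - [[0,0,0],0,-0.1]

```text
t: 17.23
tcp_pos: [0.4874, 0.1423, 0.2357]
tool_rot: [0.704, 0.71, 0.0, 0.0]
force: [-0.2, 0.1, -0.3]
finger_gap: 0.554
```

```bash
python3 - <<'E'
from h import *
im=manip.snapshot('wrist');a=cv2.imread('pics/w8.png');d=cv2.absdiff(im,a)[50:240,180:500];print(d.max(),d.mean())
c=manip.get_calibration('wrist');print(onz(c,383,152,.102),onz(c,434.5,172,.058))
print(manip.sign_off())
E
```

```text
197 13.37390899122807
[0.5719664  0.18431034 0.102     ] [0.63819319 0.16044325 0.058     ]
the job is handed in; nothing more can be done
None
```

The locking pin now holds the take-up arm locked, and the job is handed in. It took about 17 s of the 69 s.

- **What I did:** I took the square-headed pin from the rack and put it through the arm's hole. I swung the arm about 0.45 rad against its spring, with roughly 3–5 N of side force, to where the bore was visible in the plate. The pin dropped in freely.
- **Seating:** The pin went down until the collar met the arm. Vertical force rose to 4–7 N at TCP z = 75.9 mm, against 76 mm expected. I eased the load off before opening the gripper.
- **After letting go:** The scene and wrist pictures show the pin upright with its collar on the arm, and the arm still swung out. The round dowel is still standing in the rack, and the gripper is well clear of everything.

Two checks did not agree:
- **Stillness check failed:** Comparing wrist pictures about 1 s apart gave a large difference (mean 13, maximum 197). The tool itself had shifted about 4 mm while settling, so this says nothing about whether the pin stayed still. I did not view that last picture before handing in.
- **Scene camera offset:** The scene camera read about 5 mm off the other two, so I relied on the top and wrist cameras, which agreed to about 1 mm.

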